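# Hang and lock a column hanger on the slotted rack

## Robot

A 6-joint arm with a two-finger parallel gripper is mounted at the origin on a cart in front of the work surface, level with it; the furniture and walls round the work are solid. World frame = base frame: x ahead of the robot, y to its left, z up, the work surface at z = 0. Lengths are in mm, angles in degrees, forces in N, time in s.
With the tool pointing down it reaches from about 300 to 850 mm from the base axis. Payload 5.4 kg.
Tool frame: the origin (TCP) lies between the finger pads; the fingertips stand 22 mm ahead of it and the grasp point (between the pads) lies 3 mm ahead of it (finger_overhang is the distance from the TCP to the fingertips, in mm); z points along the fingers, y is the line along which they close (so a half turn about z gives the same grasp; the last joint's range is limited). The gripper opens to 85 mm and grips with 20 to 120 N. Pads are 22 mm wide; open, the fingers measure 114 mm over their backs; the gripper's body (76 mm by 85 mm) begins 54 mm behind the grasp point. The pads swing forward as they close: fully open they stand 13 mm farther back than shut.
Start: joints at [-76.839, 9.076, 91.501, -0, 79.423, -12.038], TCP at [244.786, -520.275, 253.299] pointing down, gripper open.
Joint ranges: [-166.64, 166.64], [-54.1, 131.32], [10.49, 154.53], [-73.88, 253.88], [9.74, 151.15], [-171.62, 171.62]. Speed limits (degrees/s): [147.25, 147.25, 180, 180, 180, 180].

## Interface

Orientations are given as [roll, pitch, yaw] about the fixed x, y, z axes, in that order (R = Rz(yaw) Ry(pitch) Rx(roll)).
In Python, from plant import read_state, camera, calibration, close_job, finger_overhang gives the robot as it stands. The module is installed in compiled form; this text tells all that it offers.
- The arm moves only by the tool send_rows, never from a script. Its arguments are lists of equal length, an entry for each row: "delta_pos": the shift along the tool's x, y, z in units of 0.15 m (1.0 is 0.15 m), a list of three; "twist": the turn, a rotation vector about the tool's x, y, z in units of 2 rad (1.0 is 2 rad), a list of three; "grip": the opening, from -1 (shut) to 1 (fully open). In form: {"delta_pos": [[x, y, z], ...], "twist": [[ax, ay, az], ...], "grip": [grip, ...]}. A call has 1 to 5 rows; each row is the pose to reach, as a shift and turn from the pose commanded when the call began, along the tool's axes at that moment; what a row does not reach only later rows make up. A row lasts 1/12 s, in which the tool goes at most 41.7 mm and 7.16 degrees, less where a joint would pass 70% of its speed; a pose out of reach is approached as far as the arm can. A call with a number of a shift or a turn outside -1 to 1 is refused whole. A call with a gripper value outside its range is refused whole. The fingers move at their own pace and stop on an object; "grip_force" is the grip in N (left out, the last holds). Time passes only in rows, so rows that repeat a pose let the fingers close. It gives the time, the measured TCP pose, the force, the opening and the grip force at its end, in the units of the state.
- read_state(): the state, without advancing time (a new reading comes with each control period).
- camera(name): name is "scene" or "side" or "wrist"; returns (picture, depth): 420x560x3 uint8, red, green, blue; 420x560 float32, mm along the optical axis (not along the pixel's ray), 0 where there is no reading.
- calibration(name): a dict with "K" (3x3 intrinsics, pixels), "world_to_cam" (4x4, takes a point from world to camera coordinates). Camera axes: x right, y down, z forward; pixel columns grow to the right and rows downward; lengths in mm; the calibration is good to about 2 mm. A picture is of the moment at which its call begins: read the wrist's pose just before it. calibration takes no time and is no camera call; for the wrist camera it gives the pose at the moment of the call.
- close_job(): hands the job in; it is judged then, once.
The state is a dict: "time": time; "joints": joint angles; "qvel": joint speeds; "joint_efforts": joint torques, N m; "eef_pos": TCP position; "tcp_rot": TCP orientation; "ft_force": force on the tool from outside, world axes, zero at the start; "wrist_torque": the same for the moment, N m; "finger_gap": finger opening in mm; "gripper_force": force on a finger pad.
Only numpy, scipy, OpenCV 4.12 (cv2) and the standard library are available. Lean on these libraries where they do the work, as an engineer would, in place of code of your own. Each camera call takes 0.05 s, during which the arm holds its last target. There are 200 camera calls.

## Task

Put up the spare column hanger in the free right-hand bay of the slotted rack, level with the hanger that already carries a column: hook its two claws into the upper slots, then press it down close to its back plate until it is fully home and the spring tongue has snapped out over the plate. Feel your way in and do not force it (pressed far out on the arm it only jams), and leave the small things on the bench where they are.

Things in the scene. Friction and masses are not known exactly. Their poses are not given: they have to be found in the camera images.
- hanger: Loose grey steel column hanger, 0.14-0.24 kg, standing on the bench, T-shaped from above. Origin: underside, mid-width, back face of its plate; x from arm to claws, z up. Plate x -5..0, y -57..57, z 0..48 mm. Arm: flat bar on edge, 10 mm thick, x -118..-5, z 0..40 mm, nose turned up to z 57 at x -122. Behind the plate are two claws.
- rack: Fixed aluminium column rack on a dark foot, 226 mm high. Origin: under its foot, mid-width, plane of the uprights' front; x to the back, y left, z up. Foot x -95..55, y -125..125, 8 mm thick. Uprights at y -116, 0, 116 mm; front wall x 0..4 mm, hollow behind. Slots 9 mm wide at y -116, -14, 14, 116: upper z 174..198, lower (unused) z 104..128. Left bay holds a column. Going home takes 5 to 12 N beside the plate; over 25 N there, or 10 N out on the arm, is forcing.
- catch (a joint): Angle of the free bay's steel spring tongue, 28 mm wide, 23 long, hinged at its top 214 mm up, sloping forward; its tip is 5 mm proud of the uprights and 192 mm up. 0 = out, about 0.2 when the plate pushes it back (3 to 5 N at the tip). It rubs on the plate, can hold the hanger half-way, and springs out to 0 over the plate's top edge only when the hanger is fully home.
- ferrule_tin: Bystander: round white tin, 55 mm across, 18 mm high; origin under its centre, z up.
- septa_jar: Bystander: small white jar with a green lid, 39 mm across, 47 mm high; origin under its centre, z up.
- tube_union: Bystander: brass tube union, 16x36x14 mm, lying along its y; origin under its centre.
- wrench: Bystander: small open-ended wrench, 22x117x6 mm, lying along its y; origin under its centre.
- hanger_grip (a point): Where to pinch the hanger's arm, across its 10 mm thickness (along the hanger's y): 60 mm in front of the back plate, 29 mm above the underside. Axes as the hanger's.
- hanger_claws (a point): Midway between the noses of the hanger's two claws, at hanger x +12, y 0, z 24 mm. The claws stand at y -51 and +51 mm, 6 mm thick, noses rounded: neck z 32..40 mm, behind it a hook reaching down to z 21 mm and back to x 12 mm. Hooked in, it sticks half-way: press on the arm's top within 25 mm of the plate; farther out it jams.
- rack_bay (a point): Free right bay: nominal place of the hanger's origin when locked (rack x 0, y -65, z 142 mm; axes as the rack's). Claws enter the slots with the hanger 11 to 16 mm higher, until the plate meets the uprights; they hold after 5 mm down. BUT uprights, slots and tongue are on a head clamped by hand up to 15 mm higher or lower than all heights given; no reading shows this: find it by touch or sight.

How it is judged:
By the outcome, as a careful person would: the job done as asked, in the order asked, and still so for the second after the job is handed in, with the robot touching nothing.
It also fails if it takes over 48 s, if anything falls off the work surface, if the arm or the gripper's body presses on something with over 40 N, if the wrist force passes 120 N, or if a joint passes its speed limit or range.

## Working session

There is one attempt and no reset: what is moved stays moved. The work goes in short steps, Python scripts to look and compute and a tool call to move; the robot and the scene stay as the last step left them, time stands still between calls to the robot, and variables do not carry over. Pictures are saved under pics/ and viewed, at most 10 in all, crops included, and the job is handed in when it is done.

Besides the shell and the picture viewer there is one more tool, called by a JSON object that holds its "method" and its "body", one argument or row to a line. send_rows: Moves the arm, as the interface text tells. Its arguments: {"type":"object","properties":{"delta_pos":{"type":"array"},"twist":{"type":"array"},"grip":{"type":"array"},"grip_force":{"type":"number"}},"required":["delta_pos","twist","grip"]}

```bash
mkdir -p pics; cat > h.py <<'E'
import numpy as np, cv2
from plant import read_state, camera, calibration
def cloud(name):
    p,d=camera(name); c=calibration(name); K=np.array(c["K"]); T=np.linalg.inv(np.array(c["world_to_cam"]))
    v,u=np.mgrid[:d.shape[0],:d.shape[1]]
    P=np.stack([(u-K[0,2])*d/K[0,0],(v-K[1,2])*d/K[1,1],d],-1)
    W=P@T[:3,:3].T+T[:3,3]; W[d<=0]=np.nan
    return p,d,W
def save(n,p): cv2.imwrite(f"pics/{n}.png",cv2.cvtColor(p,cv2.COLOR_RGB2BGR))
E
python3 - <<'E'
from h import *
print(read_state())
for n in("scene","side"):
    p,d,W=cloud(n); np.savez(f"{n}0.npz",p=p,W=W); save(n+"0",p)
    print(n,np.linalg.inv(np.array(calibration(n)["world_to_cam"]))[:3].round(2).tolist(), calibration(n)["K"][0][0])
E
```

```text
{'time': 0.0, 'joints': array([-7.68390755e+01,  9.11354721e+00,  9.15744229e+01, -4.54070063e-04,
        7.94242420e+01, -1.20382090e+01]), 'qvel': array([ 0.02809593,  0.11619837,  0.03165491,  0.02454084, -0.00700633,
       -0.04683428]), 'joint_efforts': array([-1.43802722e-04, -3.96005237e+01, -3.31428373e+01, -3.07981463e-04,
        8.43833695e-03,  2.32616981e-05]), 'eef_pos': array([ 244.65535621, -519.71184103,  252.28841875]), 'tcp_rot': array([-1.79890163e+02, -2.29669958e-02,  2.51991953e+01]), 'ft_force': array([-0.79726257, -0.4169045 ,  0.76604429]), 'wrist_torque': array([-0.02462951,  0.00943338,  0.00395874]), 'gripper_force': 0.0, 'finger_gap': 85.2241926144854}
scene [[-0.74, -0.48, 0.46, -122.58], [-0.67, 0.53, -0.52, 662.59], [0.0, -0.7, -0.72, 1168.72]] 541.9523212881146
side [[-0.88, -0.29, 0.38, 118.01], [-0.47, 0.51, -0.72, 772.73], [0.01, -0.81, -0.59, 815.05]] 502.92912752638546
```

View pics/scene0.png

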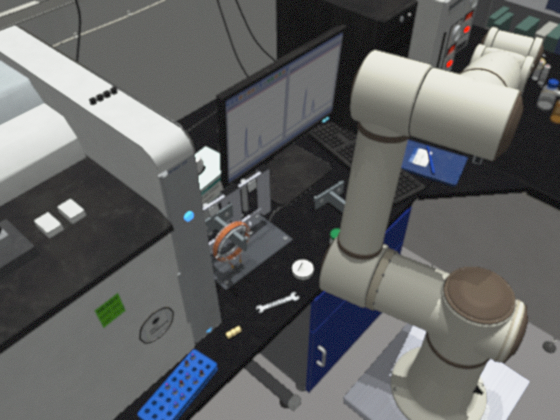

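View pics/side0.png

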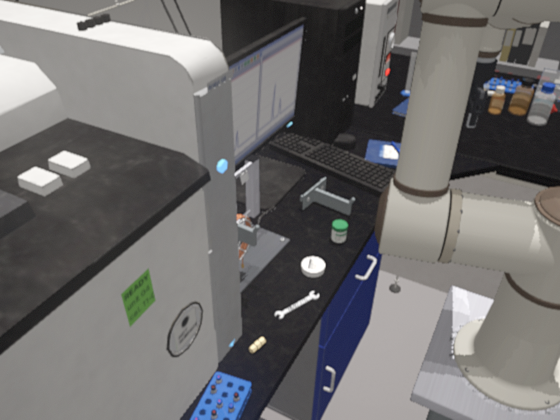

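The scene view shows the rack at about (240,220) with the copper column in its left bay, and the hanger at (330,195). The side view shows the hanger clearly at (327,197), with the jar at (339,231), the tin at (312,267), the wrench at (298,305) and the union at (257,345).

```bash
python3 - <<'E'
from h import *
S=np.load("side0.npz");W=S["W"];C=np.load("scene0.npz")
def sub(W,u0,u1,v0,v1,zl,zh):
    Q=W[v0:v1,u0:u1].reshape(-1,3); return Q[(Q[:,2]>zl)&(Q[:,2]<zh)]
for nm,WW,b in (("side",W,(295,362,172,222)),("scene",C["W"],(305,350,175,218))):
    Q=sub(WW,*b,8,70); print(nm,len(Q),Q.min(0).round(),Q.max(0).round())
    Q=sub(WW,*b,30,60)[:, :2]
    # top view raster
    H,xe,ye=np.histogram2d(Q[:,0],Q[:,1],bins=[np.arange(Q[:,0].min(),Q[:,0].max()+6,6),np.arange(Q[:,1].min(),Q[:,1].max()+6,6)])
    print(xe[0],ye[0]); 
    for r in H[::-1]: print(''.join('.' if x==0 else '#' if x>3 else '+' for x in r[::-1]))
# upscale crops
a=cv2.resize(C["p"][150:300,180:360],None,fx=4,fy=4,interpolation=cv2.INTER_CUBIC)[:600,:720]
save("crop0",a)
for nm,WW in(("scene",C["W"]),("side",W)):
  b=(195,300,150,290) if nm=="scene" else (225,290,150,290)
  Q=sub(WW,*b,4,260)
  for zl,zh in((4,12),(60,260)):
    q=Q[(Q[:,2]>zl)&(Q[:,2]<zh)]
    print(nm,zl,len(q),np.percentile(q,[1,50,99],axis=0).round().tolist())
E
```

```text
side 1023 [ 435. -496.    8.] [ 674. -192.   57.]
435.15307042327754 -366.4325406653543
..........+#.................
..........#.++...............
.........++#####+++.+.......+
...............++########++.+
..................+#+...+####
..................+#+........
..................##.........
..................##.........
..................#+.........
..................#++........
.................+#+.........
.................+++.........
.................+#+.........
.................##..........
.................#+..........
.................#++.........
................+#+..........
................+##..........
................+++..........
................##+..........
................#++..........
+...............#+...........
++..............##+..........
+#..............+#...........
.++..........................
scene 570 [ 499. -409.    8.] [ 687. -251.   50.]
500.12696767196286 -365.8254254663408
.+.................
++.................
#++++.............+
########+#+..+....+
.....+++#+######++.
........+#+..+++###
........#++........
........+#.........
........#++........
.......+#+.........
.......+#+.........
.......+++.........
.......+#+.........
.......+#+.........
.......#...........
scene 4 3266 [[512.0, -400.0, 4.0], [626.0, -65.0, 8.0], [822.0, 129.0, 12.0]]
scene 60 5735 [[477.0, -257.0, 63.0], [652.0, -59.0, 149.0], [934.0, 263.0, 250.0]]
side 4 2563 [[546.0, -495.0, 4.0], [616.0, -110.0, 8.0], [797.0, 80.0, 12.0]]
side 60 2352 [[477.0, -297.0, 65.0], [636.0, -53.0, 160.0], [756.0, 263.0, 256.0]]
```

View pics/crop0.png

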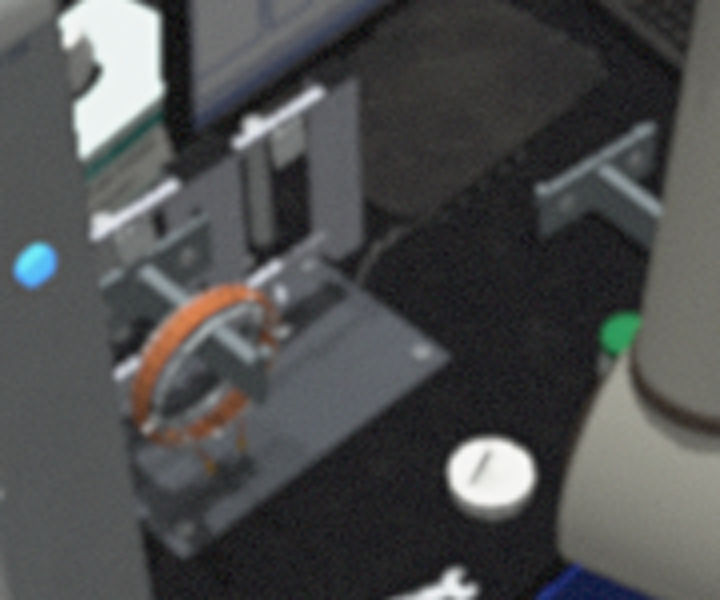

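The crop shows the rack facing the robot (−x) with its free right bay open and the tongue behind the top bar at about (285,140). The hanger's claws point to +x, so it is nearly aligned with the rack. Next I fit both poses.

```bash
cat > fit.py <<'E'
from h import *
from scipy.optimize import least_squares
def sdf(P,boxes):
    D=[]
    for b in boxes:
        b=np.array(b,float); c=(b[0::2]+b[1::2])/2; h=(b[1::2]-b[0::2])/2
        q=abs(P-c)-h; D.append(np.linalg.norm(np.maximum(q,0),axis=1)+np.minimum(q.max(1),0))
    return np.min(D,axis=0)
HB=[(-5,0,-57,57,0,48),(-118,-5,-5,5,0,40),(-122,-116,-5,5,0,57),(0,12,-54,-48,21,40),(0,12,48,54,21,40)]
def rackboxes(dz):
    B=[(-95,55,-125,125,0,8)]
    for y,w in((-116,9.5),(0,24),(116,9.5)): B.append((0,20,y-w,y+w,8,226+dz))
    return B
def local(Q,x,y,a):
    c,s=np.cos(a),np.sin(a); R=np.array([[c,-s,0],[s,c,0],[0,0,1]])
    return (Q-[x,y,0])@R
def fit(Q,bf,x0,zoff=0,fs=3):
    f=lambda p: sdf(local(Q-[0,0,p[3]],*p[:3]),bf)
    best=min((least_squares(f,[*x,0],loss="soft_l1",f_scale=fs,x_scale=[10,10,.1,3]) for x in x0),key=lambda r:r.cost)
    r=f(best.x); return best.x,np.median(abs(r)),len(Q)
E
python3 - <<'E'
from fit import *
D={n:np.load(n+"0.npz") for n in("side","scene")}
def near(Q,c,r,zl,zh): return Q[(np.linalg.norm(Q[:,:2]-c,axis=1)<r)&(Q[:,2]>zl)&(Q[:,2]<zh)]
for n in D:
    b=(295,362,172,222) if n=="side" else (305,350,175,218)
    Q=D[n]["W"][b[2]:b[3],b[0]:b[1]].reshape(-1,3)
    Q=near(Q,[510,-280],130,8,62)
    x,m,k=fit(Q,HB,[(560,-285,a) for a in(-.2,0,.2,.4)])
    print("hanger",n,x[:2].round(1),np.degrees(x[2]).round(2),x[3].round(1),m.round(2),k)
for n in D:
    b=(195,300,160,290) if n=="scene" else (225,295,150,290)
    I=D[n]["W"][b[2]:b[3],b[0]:b[1]].reshape(-1,3); P=D[n]["p"][b[2]:b[3],b[0]:b[1]].reshape(-1,3)
    foot=I[(I[:,2]>5)&(I[:,2]<14)]
    np.save(f"rack_{n}.npy",I)
    H,xe,ye=np.histogram2d(foot[:,0],foot[:,1],bins=[np.arange(480,800,10),np.arange(-320,120,10)])
    print(n); 
    for r,xx in list(zip(H,xe))[::-1]: print(int(xx),''.join('.' if x==0 else '#' if x>3 else '+' for x in r[::-1]))
    up=I[(I[:,2]>30)&(I[:,2]<250)&(I[:,1]<60)&(I[:,0]>520)&(I[:,0]<780)]
    H,xe,ye=np.histogram2d(up[:,0],up[:,1],bins=[np.arange(520,780,8),np.arange(-250,60,8)])
    for r,xx in list(zip(H,xe))[::-1]: print(int(xx),''.join('.' if x==0 else '#' if x>8 else '+' for x in r[::-1]))
E
```

```text
hanger side [ 568.4 -313.9] -8.63 9.2 1.33 708
hanger scene [ 567.3 -311.1] -6.75 1.0 1.19 424
side
780 ...................................+##+....
770 ..................................##+##....
760 ................................+####+.....
750 ..............................+#####+......
740 .............................+####+.......+
730 .............................+###+......++#
720 .............................+#+......++###
710 .............................+......++#####
700 ...................................+#######
690 .................................+#########
680 .......................+.......+###########
670 .....................++......+#############
660 .............................+#############
650 ...............+......++..++#+#############
640 ..............#+......+.+....##+###########
630 .............++.......+........+...........
620 ..............+....+###....................
610 ..........++++##..#####....................
600 .......+###############...........+........
590 ......+################....................
580 ....+##################.............
[... 4033 characters left out ...]
............
640 ###########+########+#+...............
632 ++###+.++..+####+.#####...............
624 ......................................
616 ......................................
608 ......................................
600 ......................................
592 +..+..................................
584 #++##.................................
576 #++#+.................................
568 +++#++................................
560 ....+.................................
552 ......................................
544 ......................................
536 ......................................
528 ......................................
520 ......................................
```

```bash
python3 - <<'E'
from fit import *
for n in("scene","side"):
    I=np.load(f"rack_{n}.npy"); I=I[np.isfinite(I[:,0])]
    x=I[(I[:,0]>525)&(I[:,0]<700)&(I[:,1]>-140)&(I[:,1]<40)&(I[:,2]>4)&(I[:,2]<260)]
    x=x[(x[:,2]<14)|((x[:,0]>624)&(x[:,1]<10))]
    B=rackboxes(0)[0:1]+[(0,20,-125.5,-106.5,8,260),(0,20,-24,24,8,260)]
    p,m,k=fit(x,B,[(636,8,a) for a in(-.15,0,.15)],fs=2)
    print(n,p[:2].round(1),np.degrees(p[2]).round(2),p[3].round(2),m.round(2),k)
    L=local(x-[0,0,p[3]],*p[:3]); 
    for lo,hi in((-127,-105),(-25,25)):
        u=L[(L[:,2]>60)&(L[:,1]>lo)&(L[:,1]<hi)&(abs(L[:,0])<8)]
        print(" upright y",lo,hi,"x med",np.median(u[:,0]).round(2),"y",np.percentile(u[:,1],[2,98]).round(1),"ztop",np.sort(u[:,2])[-8:].round(1),len(u))
    # front-wall occupancy (y,z)
    u=L[(abs(L[:,0])<7)&(L[:,2]>80)]
    H,_,_=np.histogram2d(u[:,2],u[:,1],bins=[np.arange(80,260,5),np.arange(-130,30,5)])
    for r,z in list(zip(H,np.arange(80,255,5)))[::-1]: print(z,''.join('.' if q==0 else '#' for q in r[::-1]))
E
```

```text
scene [644.6   7.2] -3.64 -0.44 1.92 2875
 upright y -127 -105 x med 0.55 y [-126.5 -105.1] ztop [214.8 215.5 215.9 216.1 216.7 216.7 217.4 217.7] 270
 upright y -25 25 x med 0.0 y [-24.    2.5] ztop [216.2 216.5 216.6 217.  217.2 217.6 217.7 218. ] 293
250 ...............................
245 ...............................
240 ...............................
235 ...............................
230 ...............................
225 ...............................
220 ...............................
215 ....########...#.....#.######.#
210 ....###########.######.########
205 .....########.#################
200 ....##.######################.#
195 .....######....#.####.#..###.##
190 ....#######....#######...######
185 ....######......#####....####.#
180 ....##..##.....#######...###.##
175 ....####.##.........#....###.##
170 ....####.#...............###.#.
165 .....##..#................#..##
160 ....######...............#####.
155 ....######...............#.####
150 .....######..............###.##
145 ....#.#.###..............######
140 .....######..............####.#
135 .....###.#................##.##
130 ....####.#................#####
125 ....######...............##.###
120 ....######...............######
115 ....#####.................#####
110 .....###.#................#.###
105 ....####.##..............###.##
100 .....###.##..............###.##
95 ......##.##..............###..#
90 .......###...............######
85 .........#...............######
80 .....#....................#####
side [639.4   7. ] -0.91 -1.07 1.33 2172
 upright y -127 -105 x med 0.71 y [-126.5 -105.2] ztop [215.2 216.  216.3 216.3 216.3 216.5 216.9 217.4] 375
  return _methods._mean(a, axis=axis, dtype=dtype,
  ret = ret.dtype.type(ret / rcount)
Traceback (most recent call last):
IndexError: index -1 is out of bounds for axis 0 with size 0
```

{"method": "send_rows", "body": {
  "delta_pos": [
    [0.25,-0.06,0],
    [0.5,-0.12,0],
    [0.75,-0.18,0.05],
    [1.0,-0.25,0.1],
    [1.0,-0.25,0.1]
  ],
  "twist": [
    [0,0,0.056],
    [0,0,0.112],
    [0,0,0.168],
    [0,0,0.225],
    [0,0,0.281]
  ],
  "grip": [1,1,1,1,1]
}}

```text
time: 0.52
eef_pos: [368.3, -417.0, 236.1]
tcp_rot: [-179.7, 0.0, -7.0]
ft_force: [1.2, -0.7, -0.4]
finger_gap: 85.2
gripper_force: 0.0
```

```bash
cat > d.py <<'E'
import sys; from h import *
from scipy.spatial.transform import Rotation as Ro
def go(pos,rpy,show=True):
    s=read_state(); R=Ro.from_euler("xyz",s["tcp_rot"],degrees=True); T=Ro.from_euler("xyz",rpy,degrees=True)
    dp=R.inv().apply(np.array(pos)-s["eef_pos"])/150; w=(R.inv()*T).as_rotvec()/2
    print("dp",dp.round(3).tolist(),"tw",w.round(4).tolist(),"|mm|",round(150*np.linalg.norm(dp),1))
if __name__=="__main__":
    s=read_state(); print(round(s["time"],2),s["eef_pos"].round(1),s["tcp_rot"].round(2),s["ft_force"].round(2),s["finger_gap"].round(1))
    a=[float(v) for v in sys.argv[1:]]
    if a: go(a[:3],a[3:6])
E
python3 d.py 508 -304.5 190 180 0 -7
```

```text
Traceback (most recent call last):
  File "d.py", line 8, in <module>
    s=read_state(); print(round(s["time"],2),s["eef_pos"].round(1),s["tcp_rot"].round(2),s["ft_force"].round(2),s["finger_gap"].round(1))
                                                                                                                ^^^^^^^^^^^^^^^^^^^^^
AttributeError: 'float' object has no attribute 'round'
```

{"method": "send_rows", "body": {
  "delta_pos": [
    [0.19,-0.2,0.07],
    [0.39,-0.4,0.14],
    [0.58,-0.6,0.21],
    [0.78,-0.8,0.29],
    [0.833,-0.858,0.307]
  ],
  "twist": [
    [0,0,0],
    [0,0,0],
    [0,0,0],
    [0,0,0],
    [0,0,0]
  ],
  "grip": [1,1,1,1,1]
}}

```text
time: 0.93
eef_pos: [506.3, -305.9, 190.0]
tcp_rot: [-179.8, 0.1, -6.8]
ft_force: [-0.1, 0.0, -0.7]
finger_gap: 85.2
gripper_force: 0.0
```

```bash
sed -i 's/s\["finger_gap"\].round(1)/round(float(s["finger_gap"]),1)/' d.py
python3 d.py; python3 - <<'E'
from fit import *
p,d,W=cloud("wrist"); save("w1",p); np.savez("w1.npz",p=p,W=W)
print(np.linalg.inv(np.array(calibration("wrist")["world_to_cam"]))[:3].round(3).tolist())
Q=W.reshape(-1,3); Q=Q[np.isfinite(Q[:,0])]
Q=Q[(Q[:,2]>10)&(Q[:,2]<62)&(Q[:,0]>425)&(Q[:,0]<600)&(Q[:,1]>-390)&(Q[:,1]<-235)]
x,m,k=fit(Q,HB,[(565,-311,a) for a in(-.2,0,.1)])
print("hanger",x[:2].round(1),np.degrees(x[2]).round(2),x[3].round(1),m.round(2),k)
E
```

```text
0.93 [ 506.3 -305.9  190. ] [-1.7982e+02  1.0000e-01 -6.8300e+00] [-0.13  0.01 -0.71] 85.2
[[-0.118, -0.943, -0.312, 585.653], [-0.993, 0.11, 0.042, -314.937], [-0.005, 0.315, -0.949, 309.904]]
hanger [ 569.8 -313. ] -7.56 -0.4 0.37 2472
```

View pics/w1.png

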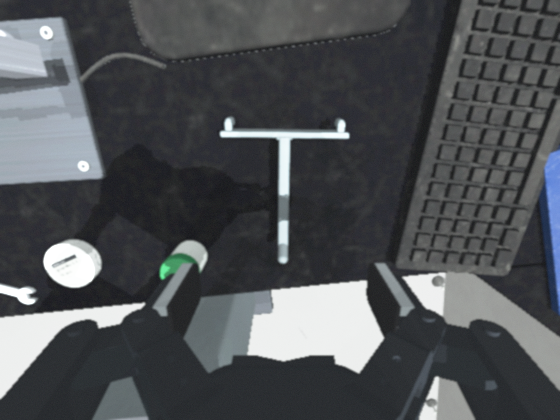

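The wrist view shows the hanger between the fingers, with its plate along row 133 and its arm along column 284, and the jar at about (185,258) near the left finger. I'll check clearance to the jar.

```bash
python3 - <<'E'
from h import *
D=np.load("w1.npz");W=D["W"];p=D["p"].astype(int)
for n,W,p in(("w",W,p),("side",np.load("side0.npz")["W"],np.load("side0.npz")["p"].astype(int))):
    g=(p[...,1]>p[...,0]+40)&(p[...,1]>p[...,2]+25)&(W[...,2]>30)&(W[...,2]<60)&(W[...,0]>420)
    print(n,np.nanpercentile(W[g],[3,50,97],axis=0).round().tolist(),g.sum())
E
python3 d.py 510.3 -305.1 31 180 0 -7.5
```

```text
w [[441.0, -201.0, 38.0], [453.0, -184.0, 47.0], [459.0, -170.0, 48.0]] 419
side [[422.0, -203.0, 41.0], [439.0, -184.0, 46.0], [456.0, -168.0, 49.0]] 133
0.98 [ 507.  -304.7  189.5] [-1.7974e+02  1.0000e-01 -6.7400e+00] [-0.79  2.23 -0.83] 85.1
dp [0.024, 0.005, 1.056] tw [-0.0022, 0.0009, 0.0066] |mm| 158.5
```

{"method": "send_rows", "body": {
  "delta_pos": [
    [0.022,0.004,0.25],
    [0.022,0.004,0.5],
    [0.022,0.004,0.75],
    [0.022,0.004,0.92],
    [0.022,0.004,1.0]
  ],
  "twist": [
    [-0.002,0.001,0.0066],
    [-0.002,0.001,0.0066],
    [-0.002,0.001,0.0066],
    [-0.002,0.001,0.0066],
    [-0.002,0.001,0.0066]
  ],
  "grip": [1,1,1,1,1]
}}

```text
time: 1.4
eef_pos: [504.5, -308.9, 37.4]
tcp_rot: [-180.0, 0.3, -7.8]
ft_force: [-0.1, 0.4, -0.6]
finger_gap: 85.5
gripper_force: 0.0
```

```bash
python3 d.py 510.3 -305.1 30 180 0 -7.5; python3 - <<'E'
from fit import *
p,d,W=cloud("wrist"); np.savez("w2.npz",p=p,W=W)
Q=W.reshape(-1,3); Q=Q[np.isfinite(Q[:,0])]
Q=Q[(Q[:,2]>8)&(Q[:,2]<62)&(Q[:,0]>525)&(Q[:,0]<600)&(Q[:,1]>-390)&(Q[:,1]<-235)]
x,m,k=fit(Q,HB,[(569,-313,a) for a in(-.13,-.05)])
print("hanger",x[:2].round(1),np.degrees(x[2]).round(2),x[3].round(1),m.round(2),k)
E
```

```text
1.4 [ 504.5 -308.9   37.4] [-179.97    0.27   -7.77] [-0.1   0.38 -0.57] 85.5
dp [0.035, -0.03, 0.049] tw [-0.0003, 0.0024, -0.0024] |mm| 10.1
hanger [ 569.  -314.3] -7.64 -0.5 0.22 9633
```

{"method": "send_rows", "body": {
  "delta_pos": [
    [0.031,-0.022,0.05],
    [0.031,-0.022,0.05],
    [0.031,-0.022,0.05],
    [0.031,-0.022,0.05],
    [0.031,-0.022,0.05]
  ],
  "twist": [
    [0,0,0],
    [0,0,0],
    [0,0,0],
    [0,0,0],
    [0,0,0]
  ],
  "grip": [1,1,-0.3,-1,-1],
  "grip_force": 60
}}

```text
time: 1.87
eef_pos: [513.5, -309.2, 36.5]
tcp_rot: [179.7, -0.3, -7.8]
ft_force: [0.2, 0.7, 0.6]
finger_gap: 51.7
gripper_force: 0.0
```

{"method": "send_rows", "body": {
  "delta_pos": [
    [0,0,0],
    [0,0,0],
    [0,0,0],
    [0,0,0],
    [0,0,0]
  ],
  "twist": [
    [0,0,0],
    [0,0,0],
    [0,0,0],
    [0,0,0],
    [0,0,0]
  ],
  "grip": [-1,-1,-1,-1,-1]
}}

```text
time: 2.28
eef_pos: [512.8, -308.6, 35.2]
tcp_rot: [179.7, -0.2, -7.8]
ft_force: [-0.0, 0.4, 3.3]
finger_gap: 8.9
gripper_force: 59.0
```

{"method": "send_rows", "body": {
  "delta_pos": [
    [0,0,-0.1],
    [0,0,-0.3],
    [0,0,-0.55],
    [0,0,-0.8],
    [0,0,-0.95]
  ],
  "twist": [
    [0,0,0],
    [0,0,0],
    [0,0,0],
    [0,0,0],
    [0,0,0]
  ],
  "grip": [-1,-1,-1,-1,-1]
}}

```text
time: 2.7
eef_pos: [513.2, -308.6, 181.2]
tcp_rot: [179.6, -0.3, -7.8]
ft_force: [0.5, -0.7, -0.9]
finger_gap: 8.9
gripper_force: 58.6
```

```bash
cat > look.py <<'E'
from fit import *; import sys
from scipy.spatial.transform import Rotation as Ro
# hanger in hand: 6-dof fit in tool frame; rack right part fit
def hang(W,s,full=True):
    R=Ro.from_euler("xyz",s["tcp_rot"],degrees=True)
    Q=W.reshape(-1,3); Q=Q[np.isfinite(Q[:,0])]; T=R.inv().apply(Q-s["eef_pos"])
    T=T[(T[:,0]>18)&(T[:,0]<85)&(abs(T[:,1])<75)&(T[:,2]>-35)&(T[:,2]<45)]
    # nominal: hanger = Rx(180) in tool, origin at (60,0,32)
    def tr(p): return (Ro.from_euler("xyz",[np.pi,0,0])*Ro.from_rotvec(p[3:])).inv().apply(T-p[:3])
    f=lambda p: np.r_[sdf(tr(p),HB)]
    r=least_squares(f,[60,0,30,0,0,0],loss="soft_l1",f_scale=1,x_scale=[5,5,5,.1,.1,.1])
    p=r.x; RH=R*Ro.from_euler("xyz",[np.pi,0,0])*Ro.from_rotvec(p[3:]); o=R.apply(p[:3])+s["eef_pos"]
    return p,o,RH.as_euler("xyz",degrees=True),np.median(abs(f(p))),len(T)
if __name__=="__main__":
    s=read_state(); p,d,W=cloud("wrist"); n=sys.argv[1]; np.savez(n+".npz",p=p,W=W,e=s["eef_pos"],r=s["tcp_rot"]); save(n,p)
    a,o,e,m,k=hang(W,s); print("eef",s["eef_pos"].round(1),s["tcp_rot"].round(2),"ft",s["ft_force"].round(1))
    print("in tool",a[:3].round(1),np.degrees(a[3:]).round(2),"world",o.round(1),e.round(2),m.round(2),k)
E
python3 look.py w3
```

```text
eef [ 513.2 -308.6  181.2] [179.63  -0.32  -7.75] ft [ 0.5 -0.7 -0.9]
in tool [59.   1.8 30.7] [-0.09 -0.16  0.12] world [ 571.6 -318.5  150.8] [-0.47 -0.48 -7.63] 0.19 10723
```

```bash
python3 - <<'E'
from h import *
for n in("scene","side"):
    W=np.load(n+"0.npz")["W"].reshape(-1,3)
    Q=W[(W[:,0]>300)&(W[:,0]<900)&(W[:,1]>-150)&(W[:,1]<200)&(W[:,2]>235)&(W[:,2]<700)]
    Q=Q[np.isfinite(Q[:,0])]
    print(n,len(Q))
    H,xe,ye=np.histogram2d(Q[:,0],Q[:,1],bins=[np.arange(300,900,20),np.arange(-160,200,20)])
    for r,x in list(zip(H,xe))[::-1]: print(int(x),''.join('.' if q<1 else '+' if q<5 else '#' for q in r[::-1]))
E
python3 d.py 496 -50 185 180 0 -4
```

```text
scene 1777
860 .................
840 .................
820 .................
800 .................
780 .................
760 ............#++++
740 ...........######
720 ...........######
700 .................
680 .................
660 .................
640 .................
620 .................
600 .................
580 .................
560 .................
540 .................
520 .................
500 .................
480 .................
460 .................
440 .................
420 .................
400 .................
380 .................
360 .................
340 .................
320 .................
300 .................
side 1
860 .................
840 .................
820 .................
800 .................
780 .................
760 .................
740 .................
720 ................+
700 .................
680 .................
660 .................
640 .................
620 .................
600 .................
580 .................
560 .................
540 .................
520 .................
500 .................
480 .................
460 .................
440 .................
420 .................
400 .................
380 .................
360 .................
340 .................
320 .................
300 .................
2.75 [ 515.  -310.1  185.5] [179.4   -0.65  -7.74] [ 1.74 -1.55  2.7 ] 8.7
dp [-0.359, -1.701, -0.018] tw [0.0054, -0.0055, -0.0327] |mm| 260.8
```

{"method": "send_rows", "body": {
  "delta_pos": [
    [-0.04,-0.2,0],
    [-0.1,-0.45,0],
    [-0.15,-0.7,0],
    [-0.2,-0.95,0],
    [-0.21,-1.0,0]
  ],
  "twist": [
    [0,0,-0.01],
    [0,0,-0.02],
    [0,0,-0.033],
    [0,0,-0.033],
    [0,0,-0.033]
  ],
  "grip": [-1,-1,-1,-1,-1]
}}

```text
time: 3.17
eef_pos: [499.8, -149.5, 175.0]
tcp_rot: [180.0, 0.1, -3.8]
ft_force: [0.1, -0.3, -2.1]
finger_gap: 9.0
gripper_force: 58.9
```

```bash
python3 d.py 496 -50 185 180 0 -4
```

```text
3.17 [ 499.8 -149.5  175. ] [ 1.7998e+02  9.0000e-02 -3.7800e+00] [ 0.06 -0.26 -2.15] 9.0
dp [-0.069, -0.66, -0.067] tw [0.0002, 0.0008, 0.0019] |mm| 100.0
```

{"method": "send_rows", "body": {
  "delta_pos": [
    [-0.02,-0.2,-0.02],
    [-0.05,-0.42,-0.05],
    [-0.07,-0.6,-0.067],
    [-0.07,-0.66,-0.067],
    [-0.07,-0.66,-0.067]
  ],
  "twist": [
    [0,0,0],
    [0,0,0],
    [0,0,0],
    [0,0,0],
    [0,0,0]
  ],
  "grip": [-1,-1,-1,-1,-1]
}}

```text
time: 3.58
eef_pos: [497.4, -53.6, 185.6]
tcp_rot: [179.8, -0.0, -3.8]
ft_force: [-0.1, -0.2, -1.8]
finger_gap: 9.2
gripper_force: 59.1
```

```bash
python3 look.py w4
```

```text
eef [497.4 -53.6 185.6] [ 1.7979e+02 -5.0000e-02 -3.8100e+00] ft [-0.1 -0.2 -1.8]
in tool [62.7  1.8 34.3] [ 0.07 -2.26  0.04] world [559.9 -59.7 151.4] [-0.14 -2.3  -3.76] 0.72 10679
```

View pics/w4.png

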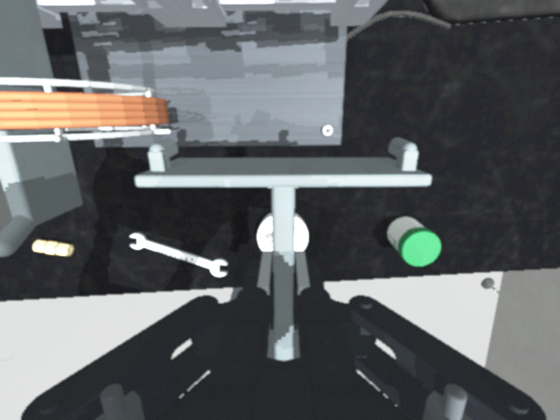

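{"method": "send_rows", "body": {
  "delta_pos": [
    [-0.1,0,0],
    [-0.2,0,0],
    [-0.2,0,0],
    [-0.2,0,0],
    [-0.2,0,0]
  ],
  "twist": [
    [0,0.06,0],
    [0,0.12,0],
    [0,0.18,0],
    [0,0.24,0],
    [0,0.3,0]
  ],
  "grip": [-1,-1,-1,-1,-1]
}}

```text
time: 4.05
eef_pos: [467.7, -55.1, 186.4]
tcp_rot: [179.5, -34.8, -3.8]
ft_force: [0.4, 2.0, -0.5]
finger_gap: 9.1
gripper_force: 59.1
```

{"method": "send_rows", "body": {
  "delta_pos": [
    [0,0,0],
    [0,0,0],
    [0,0,0],
    [0,0,0],
    [0,0,0]
  ],
  "twist": [
    [0,0.06,0],
    [0,0.12,0],
    [0,0.13,0],
    [0,0.13,0],
    [0,0.13,0]
  ],
  "grip": [-1,-1,-1,-1,-1]
}}

```text
time: 4.47
eef_pos: [467.4, -54.6, 185.8]
tcp_rot: [179.6, -49.3, -3.8]
ft_force: [0.0, -1.5, -0.5]
finger_gap: 9.0
gripper_force: 59.2
```

```bash
python3 look.py w5
```

```text
eef [467.4 -54.6 185.8] [179.58 -49.28  -3.8 ] ft [ 0.  -1.5 -0.5]
in tool [58.2  0.2 34.4] [0.13 0.07 0.17] world [531.3 -59.3 207.6] [ -0.48 -49.2   -3.55] 0.18 10680
```

View pics/w5.png

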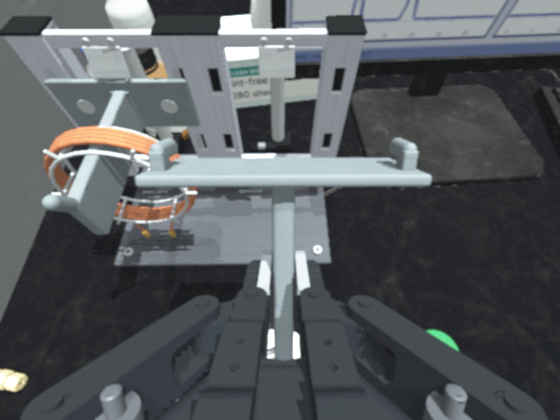

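The tilted view shows both upper slots of the free bay, at about (214,78) and (337,78), and the tongue at (277,62) between them. I'll measure the slots in the front plane.

```bash
python3 - <<'E'
from fit import *
D=np.load("w5.npz");p=D["p"];W=D["W"]
g=cv2.cvtColor(p,cv2.COLOR_RGB2GRAY).astype(int)
m=np.zeros(g.shape,bool); m[42:110,185:200]=1; m[48:110,322:328]=1; m[48:100,345:350]=1
def plane(m):
    Q=W[m];Q=Q[np.isfinite(Q[:,0])]; 
    for _ in range(8):
        c=Q.mean(0); n=np.linalg.svd(Q-c,full_matrices=False)[2][2]; r=(Q-c)@n; Q=Q[abs(r)<max(2.5*np.median(abs(r)),1.0)]
    return c,n*np.sign(-n[0]),len(Q),m.sum(),np.std((Q-c)@n)
c,n,k,t,sd=plane(m); print("plane",c.round(1),n.round(4),k,t,sd.round(2),"yaw",np.degrees(np.arctan2(-n[1],-n[0])).round(2))
for a in((185,200),(322,350)):
    q=W[50:105,a[0]:a[1]].reshape(-1,3); print(a,np.nanmedian((q-c)@n).round(2))
from plant import calibration
cal=calibration("wrist");K=np.array(cal["K"]);T=np.linalg.inv(np.array(cal["world_to_cam"]))
def ray(u,v):
    r=T[:3,:3]@np.linalg.inv(K)@[u,v,1]; o=T[:3,3]; return o+r*((c-o)@n)/(r@n)
a=np.arctan2(-n[1],-n[0]); ex=np.array([np.cos(a),np.sin(a)]); ey=np.array([-np.sin(a),np.cos(a)])
def yz(P): return P[:2]@ey, P[2]
# slots: rectify onto plane coordinates (y along ey, z) at 0.25 mm
y0=yz(c)[0]
from scipy.ndimage import map_coordinates
ys=np.arange(40,-150,-.5); zs=np.arange(240,90,-.5)
cx=c[:2]@ex
Y,Z=np.meshgrid(ys,zs); X=cx+ (-(n[2])*(Z-c[2]))/(n[:2]@ex)
P=np.stack([X*ex[0]+Y*ey[0],X*ex[1]+Y*ey[1],Z],-1)
C=(P-T[:3,3])@T[:3,:3]; u=K[0,2]+K[0,0]*C[...,0]/C[...,2]; v=K[1,2]+K[1,1]*C[...,1]/C[...,2]
im=cv2.remap(p,u.astype(np.float32),v.astype(np.float32),cv2.INTER_LINEAR)
save("rect",cv2.resize(im,None,fx=2,fy=2))
gg=cv2.cvtColor(im,cv2.COLOR_RGB2GRAY)
nL,L,st,ce=cv2.connectedComponentsWithStats((gg<85).astype(np.uint8))
for s in st[1:]:
    if 100<s[4]<3000 and s[2]<40 and s[3]<90: print("y",ys[s[0]],ys[s[0]+s[2]-1],"z",zs[s[1]],zs[s[1]+s[3]-1],s[4])
E
```

```text
plane [642.  -42.  181.9] [-0.9983  0.0582  0.0043] 1138 1652 0.47 yaw -3.34
(185, 200) 0.12
(322, 350) -0.23
y 29.5 22.5 z 187.5 167.5 604
y -71.5 -78.5 z 187.0 167.5 594
y 29.5 22.5 z 117.5 99.5 532
y -71.5 -78.5 z 117.5 99.5 536
```

View pics/rect.png

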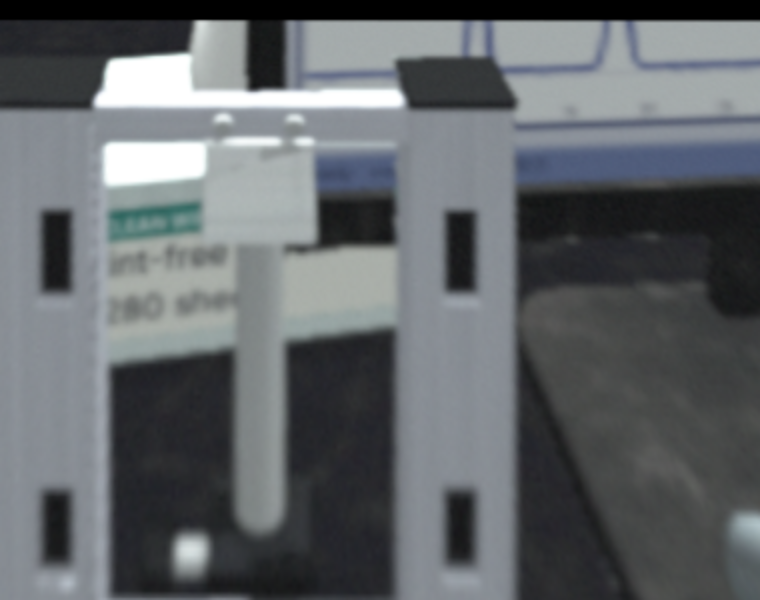

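The rectified view shows the upper slots spanning z≈164..188, so the head is about 10 mm low. The bay centre is at y≈−62 and x≈641, with a yaw of −3.4°. I'll untilt and stage in front of it.

{"method": "send_rows", "body": {
  "delta_pos": [
    [0,0,0],
    [0,0,0],
    [0,0,0],
    [0,0,0],
    [0,0,0]
  ],
  "twist": [
    [0,-0.06,0],
    [0,-0.12,0],
    [0,-0.18,0],
    [0,-0.24,0],
    [0,-0.3,0]
  ],
  "grip": [-1,-1,-1,-1,-1]
}}

```text
time: 4.93
eef_pos: [469.4, -54.6, 188.0]
tcp_rot: [179.5, -15.3, -3.9]
ft_force: [0.7, 0.2, -0.2]
finger_gap: 9.2
gripper_force: 59.1
```

```bash
python3 d.py 542.7 -56 179.7 180 0 -3.4
```

```text
4.93 [469.4 -54.6 188. ] [179.51 -15.32  -3.91] [ 0.72  0.21 -0.24] 9.2
dp [0.456, -0.025, 0.182] tw [0.0048, -0.1337, -0.005] |mm| 73.8
```

{"method": "send_rows", "body": {
  "delta_pos": [
    [0.1,-0.005,0.04],
    [0.25,-0.01,0.1],
    [0.4,-0.02,0.16],
    [0.456,-0.025,0.182],
    [0.456,-0.025,0.182]
  ],
  "twist": [
    [0.002,-0.06,-0.002],
    [0.004,-0.12,-0.005],
    [0.005,-0.134,-0.005],
    [0.005,-0.134,-0.005],
    [0.005,-0.134,-0.005]
  ],
  "grip": [-1,-1,-1,-1,-1]
}}

```text
time: 5.35
eef_pos: [543.8, -55.2, 177.6]
tcp_rot: [-179.8, -0.2, -3.3]
ft_force: [0.1, 0.3, -1.6]
finger_gap: 9.3
gripper_force: 59.1
```

{"method": "send_rows", "body": {
  "delta_pos": [
    [0,0,0],
    [0,0,0]
  ],
  "twist": [
    [0,0,0],
    [0,0,0]
  ],
  "grip": [-1,-1]
}}

```text
time: 5.52
eef_pos: [540.4, -54.7, 178.3]
tcp_rot: [-179.8, -0.2, -3.3]
ft_force: [-1.0, -0.2, -1.0]
finger_gap: 9.0
gripper_force: 59.1
```

```bash
python3 look.py w6; python3 - <<'E'
from h import *
D=np.load("w6.npz");W=D["W"]; r=np.radians(-3.4); ex=np.array([np.cos(r),np.sin(r)]); ey=np.array([-ex[1],ex[0]])
Q=W.reshape(-1,3);Q=Q[np.isfinite(Q[:,0])]
B=np.array([640.8,-62.0]); L=np.c_[(Q[:,:2]-B)@ex,(Q[:,:2]-B)@ey,Q[:,2]]
# front top edge of uprights + y edges of right / middle upright
for lo,hi in((-75,-35),(35,95)):
    q=L[(L[:,1]>lo)&(L[:,1]<hi)&(L[:,2]>203)&(L[:,0]>-12)&(L[:,0]<40)]
    print(lo,len(q),"x pct",np.percentile(q[:,0],[1,3,50]).round(1),"y",np.percentile(q[:,1],[0.5,1,99,99.5]).round(1),"z",np.percentile(q[:,2],[50,95]).round(1))
f=L[(L[:,2]>40)&(L[:,2]<205)&(abs(L[:,0])<6)&(abs(abs(L[:,1])-51)<12)]
print("front pts",len(f),np.median(f[:,0]) if len(f) else None)
E
```

```text
eef [540.4 -54.7 178.3] [-179.78   -0.19   -3.34] ft [-1.  -0.2 -1. ]
in tool [62.2 -0.  34.3] [ 0.22 -2.06  0.19] world [602.5 -58.2 144.2] [ 0.44 -2.25 -3.17] 0.74 10768
-75 4517 x pct [-1.8 -1.6  1.1] y [-64.6 -64.3 -35.5 -35.3] z [214.9 216.2]
35 5679 x pct [-1.7 -1.5  1.2] y [35.3 35.6 78.7 80.4] z [214.8 216.3]
front pts 6796 -0.6109565194582445
```

View pics/w6.png

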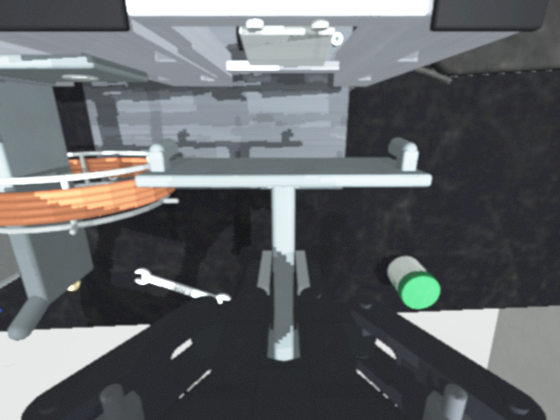

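The view shows the held hanger square to the bay, with the claws at (157,155) and (405,152) below the cross bar and tongue at (285,45). I'll redo the in-hand fit with trimming, since its residual was contaminated.

```bash
cat > rf.py <<'E'
from fit import *
from scipy.spatial.transform import Rotation as Ro
def refit(n):
    D=np.load(n+".npz"); R=Ro.from_euler("xyz",D["r"],degrees=True)
    Q=D["W"].reshape(-1,3);Q=Q[np.isfinite(Q[:,0])];T=R.inv().apply(Q-D["e"])
    T=T[(T[:,0]>18)&(T[:,0]<85)&(abs(T[:,1])<75)&(T[:,2]>-30)&(T[:,2]<50)]
    p=np.array([58.5,0,34,0,0,0.])
    for thr in(4,2.5,1.5,1.2):
        tr=lambda q,A: (Ro.from_euler("xyz",[np.pi,0,0])*Ro.from_rotvec(q[3:])).inv().apply(A-q[:3])
        S=T[abs(sdf(tr(p,T),HB))<thr]
        p=least_squares(lambda q:sdf(tr(q,S),HB),p,loss="soft_l1",f_scale=.5,x_scale=[5,5,5,.1,.1,.1]).x
    o=R.apply(p[:3])+D["e"]; e=(R*Ro.from_euler("xyz",[np.pi,0,0])*Ro.from_rotvec(p[3:])).as_euler("xyz",degrees=True)
    L=tr(p,T)
    return p,o,e,len(S),len(T),L
if __name__=="__main__":
    import sys
    for n in sys.argv[1:]:
        p,o,e,a,b,L=refit(n); print(n,p[:3].round(2),np.degrees(p[3:]).round(2),"world",o.round(1),e.round(2),a,b)
E
python3 rf.py w3 w4 w5 w6; python3 d.py
```

```text
w3 [59.03  1.79 30.68] [-0.09 -0.16  0.12] world [ 571.6 -318.5  150.8] [-0.47 -0.48 -7.63] 10476 10723
w4 [57.09  1.79 35.26] [0.05 0.14 0.08] world [554.2 -59.3 150.4] [-0.16  0.09 -3.73] 10426 10801
w5 [58.23  0.16 34.37] [0.14 0.09 0.16] world [531.3 -59.3 207.6] [ -0.47 -49.19  -3.55] 10435 10680
w6 [56.66  0.28 35.11] [0.11 0.15 0.1 ] world [597.  -58.1 143.3] [ 0.33 -0.04 -3.24] 10375 10823
5.57 [540.2 -54.7 178.5] [-179.78   -0.21   -3.36] [ 0.1  -0.18 -2.35] 9.0
```

{"method": "send_rows", "body": {
  "delta_pos": [
    [0.05,0.009,-0.013],
    [0.1,0.009,-0.013],
    [0.147,0.009,-0.013],
    [0.147,0.009,-0.013],
    [0.147,0.009,-0.013]
  ],
  "twist": [
    [0,0,0],
    [0,0,0.0005],
    [0,0,0.0005],
    [0,0,0.0005],
    [0,0,0.0005]
  ],
  "grip": [-1,-1,-1,-1,-1]
}}

```text
time: 5.98
eef_pos: [563.4, -57.4, 180.3]
tcp_rot: [-179.8, -0.2, -3.4]
ft_force: [0.2, -0.1, -0.9]
finger_gap: 8.7
gripper_force: 59.1
```

```bash
python3 look.py w7|head -1; cat > rel.py <<'E'
import sys; from rf import *
n=sys.argv[1]; p,o,e,a,b,_=refit(n); r=np.radians(-3.4); ex=np.array([np.cos(r),np.sin(r)]); ey=np.array([-ex[1],ex[0]]); B=np.array([640.8,-62.0])
print("hanger rel bay x,y,z",((o[:2]-B)@ex).round(2),((o[:2]-B)@ey).round(2),o[2].round(2),"rpy",e.round(2),a,b)
Q=np.load(n+".npz")["W"].reshape(-1,3);Q=Q[np.isfinite(Q[:,0])]; L=np.c_[(Q[:,:2]-B)@ex,(Q[:,:2]-B)@ey,Q[:,2]]
for s in(-1,1):
    q=L[(s*L[:,1]>30)&(s*L[:,1]<70)&(L[:,2]>205)&(L[:,2]<225)&(L[:,0]>-12)&(L[:,0]<40)]
    if len(q): print(s,len(q),"edge y",np.percentile(s*q[:,1],[.5,1]).round(1),"z",np.percentile(q[:,2],[50,95]).round(1))
    f=L[(L[:,2]>195)&(L[:,2]<212)&(abs(L[:,0])<6)&(s*L[:,1]>38)&(s*L[:,1]<62)]
    if len(f): print("  front x",np.median(f[:,0]).round(2),len(f))
E
python3 rel.py w6; python3 rel.py w7; python3 d.py
```

```text
eef [563.4 -57.4 180.3] [-179.75   -0.22   -3.39] ft [ 0.2 -0.1 -0.9]
hanger rel bay x,y,z -43.92 1.26 143.34 rpy [ 0.33 -0.04 -3.24] 10375 10823
-1 4739 edge y [30.3 30.5] z [214.8 216.2]
  front x -0.62 1147
1 5317 edge y [30.3 30.6] z [214.8 216.3]
  front x -0.5 1367
hanger rel bay x,y,z -21.0 0.05 144.97 rpy [ 0.39 -0.02 -3.27] 10395 14198
-1 10878 edge y [30.6 31.4] z [214.6 215.8]
  front x 0.8 97
1 11733 edge y [30.8 31.6] z [214.7 215.9]
  front x 1.68 331
6.03 [563.  -57.3 180.1] [-179.75   -0.19   -3.39] [ 0.09 -0.38 -1.39] 8.9
```

{"method": "send_rows", "body": {
  "delta_pos": [
    [0.02,0,0],
    [0.04,0,0],
    [0.06,0,0],
    [0.08,0,0],
    [0.08,0,0]
  ],
  "twist": [
    [0,0,0],
    [0,0,0],
    [0,0,0],
    [0,0,0],
    [0,0,0]
  ],
  "grip": [-1,-1,-1,-1,-1]
}}

```text
time: 6.45
eef_pos: [575.6, -58.1, 180.3]
tcp_rot: [-179.8, -0.2, -3.4]
ft_force: [0.0, -0.1, -1.1]
finger_gap: 9.0
gripper_force: 59.1
```

```bash
python3 look.py w8|head -1; python3 rel.py w8; python3 d.py
```

```text
eef [575.6 -58.1 180.3] [-179.75   -0.23   -3.39] ft [ 0.  -0.1 -1.1]
hanger rel bay x,y,z -8.69 -0.0 145.12 rpy [ 0.35 -0.06 -3.27] 9181 15052
-1 9553 edge y [30.7 31.3] z [214.8 215.9]
  front x 0.34 78
1 10226 edge y [30.8 31.5] z [214.9 216. ]
  front x 0.98 208
6.5 [575.3 -58.  180.3] [-179.75   -0.21   -3.39] [-0.38  0.09 -1.52] 9.0
```

{"method": "send_rows", "body": {
  "delta_pos": [
    [0.01,0,0],
    [0.02,0,0],
    [0.03,0,0],
    [0.04,0,0],
    [0.05,0,0]
  ],
  "twist": [
    [0,0,0],
    [0,0,0],
    [0,0,0],
    [0,0,0],
    [0,0,0]
  ],
  "grip": [-1,-1,-1,-1,-1]
}}

```text
time: 6.92
eef_pos: [581.7, -58.3, 179.8]
tcp_rot: [-179.7, -0.1, -3.4]
ft_force: [-4.1, 0.0, -2.1]
finger_gap: 8.7
gripper_force: 59.0
```

```bash
python3 look.py w9|head -1; python3 rel.py w9; python3 d.py
```

```text
eef [581.7 -58.3 179.8] [-1.7974e+02 -6.0000e-02 -3.3900e+00] ft [-4.1  0.  -2.1]
hanger rel bay x,y,z -2.16 0.01 144.43 rpy [ 0.36  0.05 -3.26] 4850 11431
-1 9144 edge y [30.7 31.4] z [214.9 216. ]
  front x 0.51 52
1 9778 edge y [30.7 31.5] z [214.9 216. ]
  front x 1.47 146
6.97 [581.9 -58.4 179.6] [-1.7973e+02 -7.0000e-02 -3.3900e+00] [-3.74  0.45 -1.77] 8.5
```

{"method": "send_rows", "body": {
  "delta_pos": [
    [0.004,0,0],
    [0.008,0,0],
    [0.012,0,0],
    [0.012,0,0]
  ],
  "twist": [
    [0,0,0],
    [0,0,0],
    [0,0,0],
    [0,0,0]
  ],
  "grip": [-1,-1,-1,-1]
}}

```text
time: 7.3
eef_pos: [583.4, -58.3, 179.7]
tcp_rot: [-179.7, -0.1, -3.4]
ft_force: [-5.5, 0.8, -2.5]
finger_gap: 8.9
gripper_force: 59.0
```

{"method": "send_rows", "body": {
  "delta_pos": [
    [0.003,0,0],
    [0.006,0,0],
    [0.006,0,0]
  ],
  "twist": [
    [0,0,0],
    [0,0,0],
    [0,0,0]
  ],
  "grip": [-1,-1,-1]
}}

```text
time: 7.55
eef_pos: [583.6, -58.3, 179.7]
tcp_rot: [-179.7, 0.1, -3.4]
ft_force: [-9.3, 0.8, 0.2]
finger_gap: 9.1
gripper_force: 59.2
```

{"method": "send_rows", "body": {
  "delta_pos": [
    [-0.002,0,0.003],
    [-0.003,0,0.007],
    [-0.003,0,0.011],
    [-0.003,0,0.015]
  ],
  "twist": [
    [0,0,0],
    [0,0,0],
    [0,0,0],
    [0,0,0]
  ],
  "grip": [-1,-1,-1,-1]
}}

```text
time: 7.88
eef_pos: [583.5, -58.3, 177.8]
tcp_rot: [-179.7, -0.0, -3.4]
ft_force: [-9.0, 0.1, 0.0]
finger_gap: 8.8
gripper_force: 59.3
```

{"method": "send_rows", "body": {
  "delta_pos": [
    [-0.002,0,0.004],
    [-0.002,0,0.008],
    [-0.002,0,0.012],
    [-0.002,0,0.016]
  ],
  "twist": [
    [0,0,0],
    [0,0,0],
    [0,0,0],
    [0,0,0]
  ],
  "grip": [-1,-1,-1,-1]
}}

```text
time: 8.22
eef_pos: [583.5, -58.3, 175.5]
tcp_rot: [-179.7, -0.1, -3.4]
ft_force: [-7.3, 0.1, -0.4]
finger_gap: 8.6
gripper_force: 59.3
```

{"method": "send_rows", "body": {
  "delta_pos": [
    [-0.001,0,0.004],
    [-0.001,0,0.008],
    [-0.001,0,0.012],
    [-0.001,0,0.016]
  ],
  "twist": [
    [0,0,0],
    [0,0,0],
    [0,0,0],
    [0,0,0]
  ],
  "grip": [-1,-1,-1,-1]
}}

```text
time: 8.55
eef_pos: [583.5, -58.3, 173.1]
tcp_rot: [-179.7, -0.1, -3.4]
ft_force: [-6.1, 0.0, 0.1]
finger_gap: 8.7
gripper_force: 59.3
```

{"method": "send_rows", "body": {
  "delta_pos": [
    [0,0,0.004],
    [0,0,0.008],
    [0,0,0.012]
  ],
  "twist": [
    [0,0,0],
    [0,0,0],
    [0,0,0]
  ],
  "grip": [-1,-1,-1]
}}

```text
time: 8.8
eef_pos: [583.5, -58.3, 171.3]
tcp_rot: [-179.7, -0.1, -3.4]
ft_force: [-7.3, 0.5, 1.3]
finger_gap: 8.5
gripper_force: 59.3
```

```bash
python3 look.py w10|head -1; python3 rel.py w10; python3 d.py
```

```text
eef [583.5 -58.3 171.3] [-1.7973e+02 -8.0000e-02 -3.4000e+00] ft [-7.3  0.5  1.3]
hanger rel bay x,y,z 1.23 0.1 136.44 rpy [ 0.4  -1.09 -3.43] 2211 8083
-1 10860 edge y [30.7 31.2] z [214.8 215.9]
  front x 0.29 50
1 11806 edge y [30.7 31.4] z [214.8 215.9]
  front x 2.09 188
8.85 [583.5 -58.3 171.2] [-1.7973e+02 -8.0000e-02 -3.3900e+00] [-7.54  0.6   0.56] 8.9
```

{"method": "send_rows", "body": {
  "delta_pos": [
    [0,0,0.004],
    [0,0,0.008]
  ],
  "twist": [
    [0,0,0],
    [0,0,0]
  ],
  "grip": [-1,-1]
}}

```text
time: 9.02
eef_pos: [583.5, -58.3, 170.1]
tcp_rot: [-179.7, -0.1, -3.4]
ft_force: [-7.0, 0.7, -0.4]
finger_gap: 9.4
gripper_force: 59.3
```

{"method": "send_rows", "body": {
  "delta_pos": [
    [-0.005,0,0],
    [-0.006,0,0],
    [-0.006,0,0],
    [-0.006,0,0],
    [-0.006,0,0]
  ],
  "twist": [
    [0,0,0],
    [0,0,0],
    [0,0,0],
    [0,0,0],
    [0,0,0]
  ],
  "grip": [-1,-1,-0.6,-0.4,-0.4]
}}

```text
time: 9.43
eef_pos: [584.7, -58.7, 171.4]
tcp_rot: [-179.8, -0.4, -3.4]
ft_force: [0.3, -0.2, 0.2]
finger_gap: 25.5
gripper_force: 0.0
```

```bash
python3 look.py w11|head -1; python3 rel.py w11; python3 d.py
```

```text
eef [584.7 -58.7 171.4] [-179.78   -0.41   -3.39] ft [ 0.3 -0.2  0.2]
hanger rel bay x,y,z 3.85 0.61 136.72 rpy [ 1.57 -5.83 -3.87] 2775 8830
-1 10628 edge y [30.6 31.2] z [214.7 215.8]
  front x 0.33 47
1 11546 edge y [30.7 31.4] z [214.8 215.9]
  front x 1.74 181
9.48 [584.5 -58.7 171.2] [-179.77   -0.38   -3.39] [-0.19  0.22  0.04] 26.0
```

{"method": "send_rows", "body": {
  "delta_pos": [
    [0,0,-0.1],
    [0,0,-0.3],
    [0,0,-0.55],
    [-0.1,0,-0.65],
    [-0.2,0,-0.65]
  ],
  "twist": [
    [0,0,0],
    [0,0,0],
    [0,0,0],
    [0,0,0],
    [0,0,0]
  ],
  "grip": [-0.4,-0.4,-1,-1,-1]
}}

```text
time: 9.9
eef_pos: [556.1, -58.0, 273.9]
tcp_rot: [-179.9, -0.9, -3.4]
ft_force: [0.3, -1.0, 0.5]
finger_gap: 0.4
gripper_force: 0.0
```

{"method": "send_rows", "body": {
  "delta_pos": [
    [0,0,0],
    [0,0,0]
  ],
  "twist": [
    [0,0,0],
    [0,0,0]
  ],
  "grip": [-1,-1]
}}

```text
time: 10.07
eef_pos: [553.3, -57.1, 268.1]
tcp_rot: [-179.8, -0.3, -3.4]
ft_force: [0.2, 0.1, -0.3]
finger_gap: -0.1
gripper_force: 0.0
```

```bash
cat > hs.py <<'E'
# where the hung hanger stands: fit in world, from a wrist picture
import sys; from fit import *
from scipy.spatial.transform import Rotation as Ro
def hung(n):
    Q=np.load(n+".npz")["W"].reshape(-1,3);Q=Q[np.isfinite(Q[:,0])]
    r=np.radians(-3.4); ex=np.array([np.cos(r),np.sin(r)]); ey=np.array([-ex[1],ex[0]]); B=np.array([640.8,-62.0])
    L=np.c_[(Q[:,:2]-B)@ex,(Q[:,:2]-B)@ey,Q[:,2]]
    L=L[(L[:,0]>-126)&(L[:,0]<-1.5)&(abs(L[:,1])<60)&(L[:,2]>115)&(L[:,2]<205)]
    p=np.array([-1,0,135,0,0,0.]); tr=lambda q,A:Ro.from_rotvec(q[3:]).inv().apply(A-q[:3])
    for thr in(8,4,2,1.5):
        S=L[abs(sdf(tr(p,L),HB))<thr]
        p=least_squares(lambda q:sdf(tr(q,S),HB),p,loss="soft_l1",f_scale=.5,x_scale=[5,5,5,.1,.1,.1]).x
    print(n,"hung x,y,z",p[:3].round(2),"rot",np.degrees(p[3:]).round(2),len(S),len(L))
    pl=L[(L[:,0]>-8)&(abs(L[:,1])<50)&(abs(L[:,1])>18)]; print(" plate top z",np.percentile(pl[:,2],[50,90,98]).round(1))
    for a,b in((-25,-8),(-60,-40),(-100,-80)):
        q=L[(L[:,0]>a)&(L[:,0]<b)&(abs(L[:,1])<7)]; print(" arm top",a,b,np.percentile(q[:,2],[60,90]).round(1) if len(q) else None,len(q))
if __name__=="__main__": hung(sys.argv[1])
E
python3 look.py w12|head -1; python3 hs.py w12
```

```text
eef [553.3 -57.1 268.1] [-179.76   -0.3    -3.4 ] ft [ 0.2  0.1 -0.3]
w12 hung x,y,z [ -0.86  -0.19 134.38] rot [ 0.26 -1.88 -0.14] 3122 3228
 plate top z [182.  183.1 183.7]
 arm top -25 -8 [173.9 174.7] 358
 arm top -60 -40 [172.9 173.6] 338
 arm top -100 -80 [171.5 172.1] 280
  return _methods._mean(a, axis=axis, dtype=dtype,
  ret = ret.dtype.type(ret / rcount)
```

View pics/w12.png

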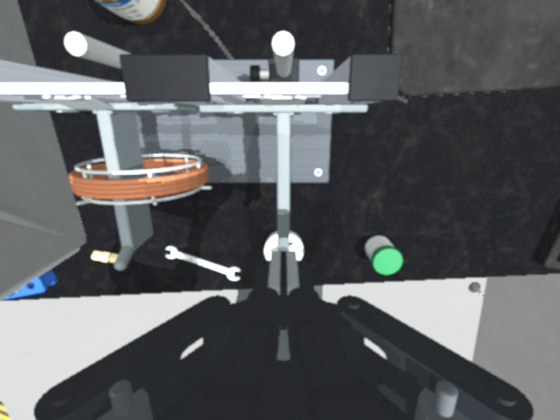

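The view shows the hanger hooked in the right bay, slightly nose-down and half-way: plate at row 108, arm along column 283. Before pressing beside the plate I check the monitor's clearance to the wrist camera.

```bash
python3 - <<'E'
from h import *
for n in("scene","side"):
    W=np.load(n+"0.npz")["W"].reshape(-1,3); W=W[np.isfinite(W[:,0])]
    for zl,zh in((220,260),(260,300),(300,350),(350,420)):
      for yl,yh in((-160,-100),(-100,-40),(-40,20)):
        q=W[(W[:,2]>zl)&(W[:,2]<zh)&(W[:,1]>yl)&(W[:,1]<yh)&(W[:,0]>600)&(W[:,0]<1000)]
        if len(q)>5: print(n,zl,yl,len(q),np.percentile(q[:,0],[2,50,98]).round())
E
python3 d.py 622.8 -60.9 215 180 0 -3.4
```

```text
scene 220 -160 177 [744. 747. 752.]
scene 220 -100 169 [741. 747. 771.]
scene 260 -160 189 [741. 745. 748.]
scene 260 -100 169 [737. 745. 767.]
scene 300 -160 242 [738. 742. 746.]
scene 300 -100 235 [735. 741. 764.]
scene 350 -160 447 [729. 738. 760.]
scene 350 -100 409 [729. 737. 761.]
side 350 -160 18 [730. 732. 739.]
10.12 [553.4 -57.1 267.4] [-179.74   -0.23   -3.4 ] [-0.16 -0.03  0.04] -0.2
dp [0.462, -0.001, 0.351] tw [-0.0022, -0.002, 0.0] |mm| 87.0
```

{"method": "send_rows", "body": {
  "delta_pos": [
    [0.1,0,0.05],
    [0.25,0,0.12],
    [0.4,0,0.22],
    [0.449,0,0.32],
    [0.449,0,0.365]
  ],
  "twist": [
    [-0.002,-0.002,0],
    [-0.002,-0.002,0],
    [-0.002,-0.002,0],
    [-0.002,-0.002,0],
    [-0.002,-0.002,0]
  ],
  "grip": [-1,-1,-1,-1,-1]
}}

```text
time: 10.53
eef_pos: [621.0, -60.6, 209.3]
tcp_rot: [-179.9, 0.3, -3.4]
ft_force: [0.6, -0.6, -0.8]
finger_gap: -0.1
gripper_force: 0.0
```

{"method": "send_rows", "body": {
  "delta_pos": [
    [0,0,0],
    [0,0,0]
  ],
  "twist": [
    [0,0,0],
    [0,0,0]
  ],
  "grip": [-1,-1]
}}

```text
time: 10.7
eef_pos: [620.0, -60.7, 212.4]
tcp_rot: [-180.0, 0.1, -3.4]
ft_force: [-0.2, 1.1, 0.6]
finger_gap: 0.2
gripper_force: 0.0
```

```bash
python3 d.py 620.8 -60.9 200 180 0 -3.4
```

```text
10.7 [620.  -60.7 212.4] [-1.7995e+02  1.3000e-01 -3.3900e+00] [-0.16  1.05  0.6 ] 0.2
dp [0.006, 0.001, 0.082] tw [-0.0004, 0.0011, 0.0001] |mm| 12.4
```

Now I lower onto the arm, contact being expected at TCP z ≈ 196.5.

{"method": "send_rows", "body": {
  "delta_pos": [
    [0.005,0,0.03],
    [0.005,0,0.06],
    [0.005,0,0.08],
    [0.005,0,0.095],
    [0.005,0,0.105]
  ],
  "twist": [
    [0,0,0],
    [0,0,0],
    [0,0,0],
    [0,0,0],
    [0,0,0]
  ],
  "grip": [-1,-1,-1,-1,-1]
}}

```text
time: 11.12
eef_pos: [621.1, -60.8, 197.2]
tcp_rot: [-180.0, 0.0, -3.4]
ft_force: [-0.8, -0.8, -0.2]
finger_gap: -0.2
gripper_force: 0.0
```

{"method": "send_rows", "body": {
  "delta_pos": [
    [0,0,0.005],
    [0,0,0.01]
  ],
  "twist": [
    [0,0,0],
    [0,0,0]
  ],
  "grip": [-1,-1]
}}

```text
time: 11.28
eef_pos: [621.3, -60.9, 196.5]
tcp_rot: [-180.0, 0.0, -3.4]
ft_force: [-1.8, -0.0, 4.3]
finger_gap: -0.1
gripper_force: 1.9
```

{"method": "send_rows", "body": {
  "delta_pos": [
    [0,0,0.004],
    [0,0,0.008]
  ],
  "twist": [
    [0,0,0],
    [0,0,0]
  ],
  "grip": [-1,-1]
}}

```text
time: 11.45
eef_pos: [621.5, -60.9, 195.3]
tcp_rot: [-180.0, -0.0, -3.4]
ft_force: [-0.9, 0.5, 3.7]
finger_gap: 0.0
gripper_force: 2.0
```

{"method": "send_rows", "body": {
  "delta_pos": [
    [0,0,0.004],
    [0,0,0.006]
  ],
  "twist": [
    [0,0,0],
    [0,0,0]
  ],
  "grip": [-1,-1]
}}

```text
time: 11.62
eef_pos: [621.5, -60.9, 193.8]
tcp_rot: [-180.0, -0.0, -3.4]
ft_force: [0.3, -0.2, 0.5]
finger_gap: -0.2
gripper_force: 0.0
```

{"method": "send_rows", "body": {
  "delta_pos": [
    [0,0,0.003],
    [0,0,0.006]
  ],
  "twist": [
    [0,0,0],
    [0,0,0]
  ],
  "grip": [-1,-1]
}}

```text
time: 11.78
eef_pos: [621.3, -60.9, 192.8]
tcp_rot: [-180.0, 0.0, -3.4]
ft_force: [-1.5, -0.2, 3.6]
finger_gap: 0.4
gripper_force: 2.1
```

{"method": "send_rows", "body": {
  "delta_pos": [
    [0,0,0.003],
    [0,0,0.006]
  ],
  "twist": [
    [0,0,0],
    [0,0,0]
  ],
  "grip": [-1,-1]
}}

```text
time: 11.95
eef_pos: [621.3, -60.9, 192.8]
tcp_rot: [-180.0, 0.0, -3.4]
ft_force: [-3.9, 0.8, 8.4]
finger_gap: -0.3
gripper_force: 4.1
```

{"method": "send_rows", "body": {
  "delta_pos": [
    [0,0,0.003],
    [0,0,0.006]
  ],
  "twist": [
    [0,0,0],
    [0,0,0]
  ],
  "grip": [-1,-1]
}}

```text
time: 12.12
eef_pos: [621.3, -60.9, 192.7]
tcp_rot: [-180.0, 0.0, -3.4]
ft_force: [-6.2, 0.8, 11.0]
finger_gap: 0.2
gripper_force: 6.0
```

```bash
python3 look.py w13|head -1; python3 hs.py w13 2>/dev/null
```

```text
eef [621.3 -60.9 192.7] [-1.7999e+02  1.0000e-02 -3.3800e+00] ft [-6.2  0.8 11. ]
w13 hung x,y,z [  4.55   9.78 150.13] rot [ 10.44 -12.66   1.23] 804 1785
 plate top z [178.6 179.3 179.8]
 arm top -25 -8 [199.5 203.5] 544
 arm top -60 -40 None 0
 arm top -100 -80 [170.2 170.7] 125
```

{"method": "send_rows", "body": {
  "delta_pos": [
    [0,0,-0.03],
    [-0.02,0,-0.15],
    [-0.2,0,-0.35],
    [-0.45,0,-0.5],
    [-0.7,0,-0.5]
  ],
  "twist": [
    [0,0,0],
    [0,0,0],
    [0,0,0],
    [0,0.06,0],
    [0,0.12,0]
  ],
  "grip": [-1,-1,-1,-1,-1]
}}

```text
time: 12.58
eef_pos: [535.7, -56.8, 269.2]
tcp_rot: [180.0, -11.1, -3.3]
ft_force: [-0.1, -0.7, 2.2]
finger_gap: 0.1
gripper_force: 0.0
```

{"method": "send_rows", "body": {
  "delta_pos": [
    [-0.2,0,0],
    [-0.3,0,0],
    [-0.3,0,0],
    [-0.3,0,0],
    [-0.3,0,0]
  ],
  "twist": [
    [0,0.06,0],
    [0,0.12,0],
    [0,0.18,0],
    [0,0.24,0],
    [0,0.24,0]
  ],
  "grip": [-1,-1,-1,-1,-1]
}}

```text
time: 13.0
eef_pos: [484.8, -51.4, 250.4]
tcp_rot: [-179.6, -37.7, -3.7]
ft_force: [-1.1, 0.7, -2.1]
finger_gap: -0.0
gripper_force: 0.0
```

{"method": "send_rows", "body": {
  "delta_pos": [
    [0,0,0],
    [0,0,0]
  ],
  "twist": [
    [0,0,0],
    [0,0,0]
  ],
  "grip": [-1,-1]
}}

```text
time: 13.17
eef_pos: [490.6, -54.1, 259.1]
tcp_rot: [-179.9, -38.0, -3.4]
ft_force: [0.3, 0.2, 0.0]
finger_gap: -0.1
gripper_force: 0.0
```

```bash
python3 look.py w14|head -1; python3 hs.py w14 2>/dev/null; python3 - <<'E'
from h import *
D=np.load("w14.npz"); W=D["W"]; r=np.radians(-3.4); ex=np.array([np.cos(r),np.sin(r)]); ey=np.array([-ex[1],ex[0]])
Y=(W[...,:2]-[640.8,-62])@ey; X=(W[...,:2]-[640.8,-62])@ex
t=(abs(Y)<11)&(X>-9)&(X<12)&(W[...,2]>172)&(W[...,2]<208)
for z in range(172,208,3):
    q=X[t&(W[...,2]>=z)&(W[...,2]<z+3)]; print(z,len(q),np.median(q).round(1) if len(q) else None)
m=(abs(Y)<75)&(X>-20)&(X<10)&(W[...,2]>150)&(W[...,2]<220); v,u=np.where(m)
a=D["p"][max(v.min()-10,0):v.max()+10,max(u.min()-10,0):u.max()+10]; f=min(790/a.shape[1],590/a.shape[0]); save("c14",cv2.resize(a,None,fx=f,fy=f,interpolation=cv2.INTER_CUBIC))
E
```

```text
eef [490.6 -54.1 259.1] [-179.93  -38.01   -3.41] ft [0.3 0.2 0. ]
w14 hung x,y,z [-8.0000e-02 -7.4000e-01  1.3141e+02] rot [ 0.03 -0.65  0.  ] 4379 4819
 plate top z [162.1 179.1 180.1]
 arm top -25 -8 [171.3 171.9] 174
 arm top -60 -40 [170.8 171.6] 225
 arm top -100 -80 [170.5 171.1] 270
172 44 -5.6
175 51 -5.5
178 89 -4.3
181 34 -4.2
184 66 -3.9
187 71 -3.1
190 63 -2.3
193 71 -1.7
196 85 -0.8
199 75 -0.1
202 115 1.2
205 58 2.7
  return _methods._mean(a, axis=axis, dtype=dtype,
  ret = ret.dtype.type(ret / rcount)
```

View pics/c14.png

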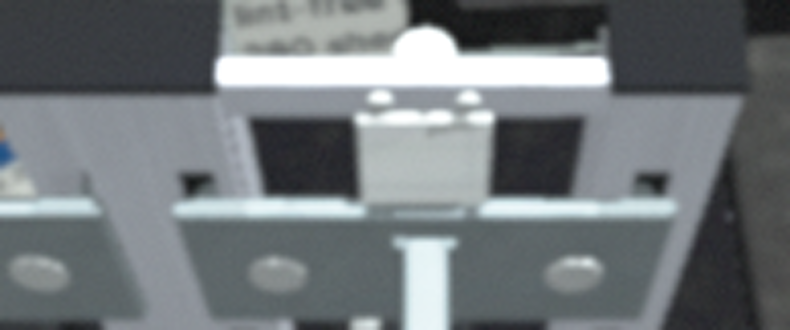

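The close view shows the tongue's tip at row 205, standing out over the plate's top edge (about 4.5 mm proud in depth). The plate top is level with the left hanger's, and both claws are home in their slots. The robot is clear, so I hand in.

```bash
python3 -c "
from plant import close_job
print(close_job())"
```

```text
the job is handed in; nothing more can be done
None
```

The spare hanger is hooked into the right-hand bay and pressed fully home (about 11 N at the plate), level with the left hanger with the spring tongue out over its plate; the bench items were not touched, and the job was handed in at about 13 s.

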